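# Tip a sensor board to its set angle on a sprung tilt platform

### The job

Put the red sensor board on the tilt platform through its tilt check: with the fingertips press the black thumb pad on the platform's corner down until the tip of the black pointer stands level with the red set flag on the scale, not running past the flag, and keep it there for a good second. Then ease the corner back up without letting it snap, until the platform is back at rest, and take the hand away. Press on nothing but the pad: grip no part of the plate and keep off the board, the brass adjusters, the pointer and the flag; do not shift or lift the fixture, and leave the things lying around it where they are.

Things in the scene. Friction and masses are not known exactly. Their poses are not given: they have to be found in the camera images.
- platform: the whole tilt fixture, loose on the bench (2.3 to 3.2 kg): grey footed base plate 170 x 410 mm (y -125 to +285 mm), top 18 mm up; above it a square aluminium tilt plate 150 x 150 x 10 mm set cornerwise, top 60 mm up at rest. Origin on the bench under the tilt plate's centre. x: along the diagonal through both brass adjusters, the rocking line; y: from the thumb-pad corner (-y) to pointer and scale (+y)
- scale_top (a point): middle of the upper edge of the upright white scale, 133 mm above the bench, at y = 243, x = -11 mm in the platform's frame; its face, 60 mm wide with a black line per degree, looks to the platform's +x
- tilt_plate (a joint): tilt of the sprung plate in rad: 0 at rest on its ball stop, growing as the thumb pad is pressed, 0.19 at the lower stop. It rocks about a line along the platform's x axis, 46 mm above the bench. The spring is preloaded: about 3.1 N straight down on the middle of the pad starts it moving, then 31 N more per rad. Let go suddenly, it snaps back at over 2 rad/s; eased up over half a second or more it does not
- plate: the square aluminium slab of the tilt plate, 150 x 150 x 10 mm, turned 45 degrees to the platform's axes, so its corners lie 106 mm from its middle along them. Origin at the middle of its underside, 50 mm above the bench at rest. Pad, board, adjusters and pointer are fixed on it. Not to be gripped or pressed directly
- thumb_pad: black rubber disc 36 mm across and 5 mm thick on the corner of the tilt plate, the place to press. Origin at the middle of its top face, 65 mm above the bench and 5 mm above the bare plate at rest; 80 mm to -y of the rocking line, so it goes down about 0.8 mm per 0.01 rad and drifts outward (-y) up to 3 mm. Nothing stands within 45 mm of its middle above its top
- pointer: black pointer arm fixed to the tilt plate's opposite corner, 5 mm wide and 3 mm thick at the tip, reaching out along the platform's +y to the scale. Origin at its tip, 240 mm to +y of the rocking line and 55 mm above the bench at rest; it rises about 2.4 mm per 0.01 rad, that is 3.0 mm per mm that the pad goes down
- set_mark: red set flag clamped on the scale just beyond the pointer's tip, 10 mm tall and 28 mm wide. Origin at the middle of the flag, at the height to which the pointer tip has to be brought: anywhere from 15 to 33 mm above the pointer tip's rest height. Its z axis points up
- sensor_board: red circuit board 66 x 50 mm with parts on it, screwed on 5 mm standoffs to the middle of the tilt plate; its tallest part is 76 mm above the bench. Origin at its middle on the plate's top. Not to be touched
- adjusters: the two knurled brass adjuster heads, 22 mm across, on the tilt plate at x = +78 and -78 mm (platform frame), tops 78 mm above the bench. Origin midway between them on the plate's top. Not to be touched
- multimeter: yellow handheld multimeter lying on its back, 88 x 185 x 38 mm (dial to 47 mm), 185 mm along its y axis; origin at the centre of its underside. Bystander
- torch: blue pocket torch standing upright, 33 mm across, 95 mm tall; origin at the centre of its underside. Bystander
- hex_key: dark L-shaped hex key lying flat, 6 mm thick, arms 90 and 30 mm, long arm along its x axis; origin inside the L, on the bench. Bystander
- spare_board: spare red circuit board lying flat, 66 x 50 mm, 11 mm tall with its parts; origin at the centre of its underside. Bystander

How it is judged (in metres and radians):
On the way:
1. fingertips on the thumb pad keep the pointer tip level with the red flag (within its 10 mm height) for 0.8 s (z of pointer in the frame of set_mark between -0.005 and 0.005 m and contact force between the fingers and thumb_pad above 1 N), for 0.8 s.
At the end, for the whole second after the job is handed in: The tilt plate is back on its stop (below 0.01 rad) and at rest; the fixture stands flat within 8 mm of where it was, the flag unmoved, the bystanders within 10 mm of where they were, the torch upright (value of joint tilt_plate below 0.01 rad and velocity of joint tilt_plate between -0.03 and 0.03 rad/s and distance of platform from where it was at the start of the episode below 0.008 m and angle between platform's own z axis and vertical below 0.02 rad and linear speed of platform below 0.01 m/s and distance of each of set_mark, multimeter, torch, hex_key, spare_board from where it was at the start of the episode below 0.01 m and angle between torch's own z axis and vertical below 0.1 rad); the robot touches nothing.
It fails at once if the pointer tip ran past the flag (more than 9 mm above its middle) (z of pointer in the frame of set_mark above 0.009 m).
It fails at once if the plate was let snap back (faster than 2 rad/s, 0.16 m/s at the pad) (velocity of joint tilt_plate below -2 rad/s).
It fails at once if the bare plate was gripped or pressed (over 2 N), or the sensor board, the adjusters, the pointer or the flag touched (contact force between the fingers and plate above 2 N or contact force between any of the fingers, the arm and sensor_board above 0.5 N or contact force between any of the fingers, the arm and adjusters above 0.5 N or contact force between any of the fingers, the arm and pointer above 0.5 N or contact force between any of the fingers, the arm and set_mark above 0.5 N).
It fails at once if the fixture was shifted by more than 8 mm, lifted or tipped (distance of platform from where it was at the start of the episode above 0.008 m or angle between platform's own z axis and vertical above 0.03 rad).
It fails at once if a bystander was moved by more than 10 mm (distance of any of multimeter, torch, hex_key, spare_board from where it was at the start of the episode above 0.01 m).
It also fails if it takes over 32 s, if anything falls off the work surface, if the arm or the gripper's body presses on something with over 40 N, if the wrist force passes 120 N, or if a joint passes its speed limit or range.

### The arm

A 6-joint arm with a two-finger parallel gripper is mounted at the origin on the work surface. World frame = base frame: x ahead of the robot, y to its left, z up, the work surface at z = 0. Lengths are in m, angles in degrees, forces in N, time in s.
With the tool pointing down it reaches from about 0.275 to 0.725 m from the base axis. Payload 5.6 kg.
Tool frame: the origin (TCP) lies on the mounting face of the last link; the fingertips stand tip_extent ahead of it and the grasp point (between the pads) lies 155 mm ahead of it (tip_extent is the distance from the TCP to the fingertips, in m); z points along the fingers, y is the line along which they close (so a half turn about z gives the same grasp; the last joint's range is limited). The gripper opens to 85 mm and grips with 20 to 120 N. Pads are 22 mm wide; open, the fingers measure 114 mm over their backs; the gripper's body (76 mm by 85 mm) begins 54 mm behind the grasp point. The pads swing forward as they close: fully open they stand 13 mm farther back than shut.
Start: joints at [80.306, 14.616, 6.199, 0, -81.583, -16.306], TCP at [0.241, 0.494, 0.405] pointing down, gripper open.
Joint ranges: [-168.99, 168.99], [-69.2, 112.95], [-62.41, 85.93], [-164.36, 98.24], [-168.68, -3.75], [-174.98, 174.98]. Speed limits (degrees/s): [147.25, 147.25, 180, 180, 180, 180].

### API

Orientations are given as [roll, pitch, yaw] about the fixed x, y, z axes, in that order (R = Rz(yaw) Ry(pitch) Rx(roll)).
In Python, from workcell import get_obs, grab_frame, close_job, masks_of, tip_extent gives the robot as it stands.
- The arm moves only by the tool apply_moves, never from a script. Its argument "moves" is a list that holds one entry, the list of rows, each a list of 5 numbers: the shift along the world's x, y, z in units of 30 mm (1.0 is 30 mm), then the turn about the world's z in units of 6 degrees (1.0 is 6 degrees), then the finger opening in mm, from 0 to 85.4. In form: [[[x, y, z, yaw, fingers], ...]]. A call has 1 to 10 rows; each row shifts and turns the commanded pose from where the row before left it; what a row does not reach is not made up. A row lasts 1/12 s, in which the tool goes at most 41.7 mm and 7.16 degrees, less where a joint would pass 70% of its speed; a pose out of reach is approached as far as the arm can. A call is refused whole if a number of a shift passes 1 or a number of a turn 1, either way. A call with a gripper value outside its range is refused whole. The fingers move at their own pace and stop on an object; "force" is the grip in N (left out, the last holds). Time passes only in rows, so rows that do not move let the fingers close. It gives the time, the measured TCP pose, the force, the opening and the grip force at its end, in the units of the state.
- get_obs(): the state, without advancing time (a new reading comes with each control period).
- grab_frame(name): name is "scene" or "top"; returns a dict with "img" (480x640x3 uint8, blue, green, red), "fx", "fy", "cx", "cy" (pixels), "k1" (the pictures are not rectified: a ray, as slopes to the right and down, at radius r is drawn at 1 + k1 r^2 times it, then the intrinsics apply), "camera_from_world" (4x4, takes a point from world to camera coordinates). Camera axes: x right, y down, z forward; pixel columns grow to the right and rows downward; lengths in m; the calibration is good to about 2 mm. A picture is of the moment at which its call begins. There is no depth.
- close_job(): hands the job in; it is judged then, once.
Trained networks look in the newest picture that a camera, given by its name, has taken for a name from the list of things; names that differ only in an ending like _2 or _b are one class to them, and where a whole thing is asked for, a point or a joint stands for the part that bears it (a point fixed in the world has none). Each returns a list of dicts, best first, with "confidence" (0 to 1); they miss things now and then, are a little off and sometimes report something else, mostly with a low value. They report only what shows in the picture. A call takes as long as a camera call.
- masks_of(camera, thing): "region" (480x640 bool, what is visible of it) and "rect" ([left, top, width, height] in pixels, round what is visible of it).
The state is a dict: "time_s": time; "qpos": joint angles; "dq": joint speeds; "tau": joint torques, N m; "ee_pos": TCP position; "tool_rot": TCP orientation; "ft_force": force on the tool from outside, world axes, zero at the start; "torque": the same for the moment, N m; "width": opening from 0.0 (shut) to 1.0 (fully open); "grasp_force": force on a finger pad.
Only numpy, scipy, OpenCV 4.12 (cv2) and the standard library are available. Lean on these libraries where they do the work, as an engineer would, in place of code of your own. Each camera call takes 0.05 s, during which the arm holds its last target. There are 200 camera calls.

## Working session

There is one attempt and no reset: what is moved stays moved. The work goes in short steps, Python scripts to look and compute and a tool call to move; the robot and the scene stay as the last step left them, time stands still between calls to the robot, and variables do not carry over. Pictures are saved under pics/ and viewed, at most 10 in all, crops included, and the job is handed in when it is done.

Besides the shell and the picture viewer there is one more tool, called after ">>>" by a JSON object that holds its "api" and its "payload". apply_moves: Moves the arm, as the interface text tells. Its arguments: {"type":"object","properties":{"moves":{"type":"array"},"force":{"type":"number"}},"required":["moves"]}

```bash
mkdir -p pics; ls; python3 - <<'E'
from workcell import *
import cv2,numpy as np
print(get_obs(), tip_extent)
for n in ("scene","top"):
    f=grab_frame(n); cv2.imwrite(f"pics/{n}0.png",f["img"])
    print(n,f["fx"],f["fy"],f["cx"],f["cy"],f["k1"],np.round(f["camera_from_world"],4).tolist())
    for t in ("thumb_pad","set_mark","pointer","adjusters","sensor_board","scale_top","plate","torch"):
        for m in masks_of(n,t)[:3]:
            r=m["region"]; ys,xs=np.nonzero(r)
            print(t,round(m["confidence"],2),m["rect"],xs.mean().round(1),ys.mean().round(1),len(xs))
E
```

```text
pics
{'time_s': 0.0, 'qpos': array([ 8.03051805e+01,  1.46545089e+01,  6.12751894e+00, -2.81404010e-02,
       -8.15845494e+01, -1.63051599e+01]), 'dq': array([-0.11895932,  0.01737294, -0.02443541,  0.01362624, -0.04769346,
       -0.07477995]), 'tau': array([ 1.28380907e-03, -3.86632133e+01,  2.37948328e+01,  5.36519274e+00,
       -6.10998046e-03, -1.20303682e-05]), 'ee_pos': array([0.24097324, 0.49420073, 0.40375772]), 'tool_rot': array([ 1.79885133e+02, -4.60522857e-03, -2.60041202e+01]), 'ft_force': array([ 0.87178719,  0.1408754 , -0.21383582]), 'torque': array([-0.05548863, -0.02067418,  0.00532215]), 'grasp_force': 0.0, 'width': 1.000746812765639} 0.1734
scene 462.16655818402825 462.16655818402825 318.91596554661913 232.67884414423705 0.002664768746790611 [[0.81, 0.5863, 0.013, -0.5122], [0.3152, -0.4166, -0.8527, -0.0644], [-0.4945, 0.6947, -0.5223, 1.1818], [0.0, 0.0, 0.0, 1.0]]
thumb_pad 0.67 [293.6, 273.5, 14.7, 15.3] 300.1 279.9 198
set_mark 0.61 [427.5, 219.3, 12.8, 5.3] 435.4 222.1 53
pointer 0.48 [367.4, 238.0, 56.6, 18.5] 395.1 246.2 336
adjusters 0.73 [309.4, 241.9
[... 422 characters left out ...]
253, -0.9997, -0.0, 0.0618], [-0.9962, -0.0252, -0.0838, 0.6126], [0.0838, 0.0021, -0.9965, 0.9308], [0.0, 0.0, 0.0, 1.0]]
thumb_pad 0.75 [363.1, 224.2, 16.5, 18.9] 370.7 232.0 210
thumb_pad 0.42 [193.1, 130.5, 207.9, 147.4] 297.9 205.0 16539
thumb_pad 0.33 [247.5, 263.3, 27.1, 32.6] 259.1 279.1 720
pointer 0.48 [233.7, 173.5, 62.8, 28.3] 267.7 189.7 186
adjusters 0.48 [312.6, 173.3, 42.8, 85.4] 335.5 210.9 200
sensor_board 0.92 [310.5, 197.5, 34.7, 38.4] 327.3 214.3 888
scale_top 0.81 [196.5, 132.5, 205.0, 144.3] 298.1 205.0 16389
plate 0.94 [289.2, 170.1, 95.8, 94.4] 332.2 217.6 4407
plate 0.15 [233.7, 177.1, 66.0, 25.2] 270.1 190.8 300
torch 0.64 [387.4, 142.7, 20.7, 21.5] 397.1 155.2 356
```

```bash
python3 - <<'E'
import cv2
a=cv2.imread("pics/scene0.png")[180:360,240:480]; cv2.imwrite("pics/s1.png",cv2.resize(a,None,fx=3.3,fy=3.3,interpolation=cv2.INTER_CUBIC))
a=cv2.imread("pics/top0.png")[110:300,180:430]; cv2.imwrite("pics/t1.png",cv2.resize(a,None,fx=3.1,fy=3.1,interpolation=cv2.INTER_CUBIC))
E
```

```text
(no output)
```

View pics/s1.png

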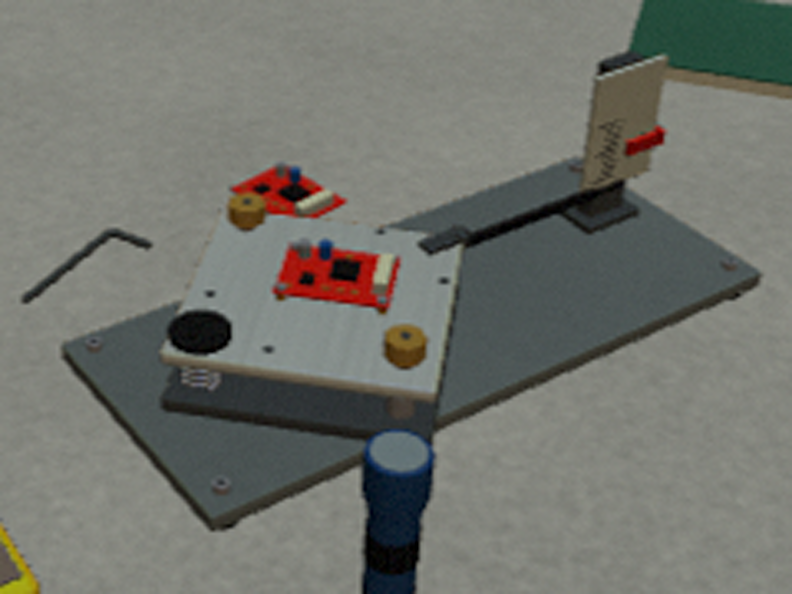

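View pics/t1.png

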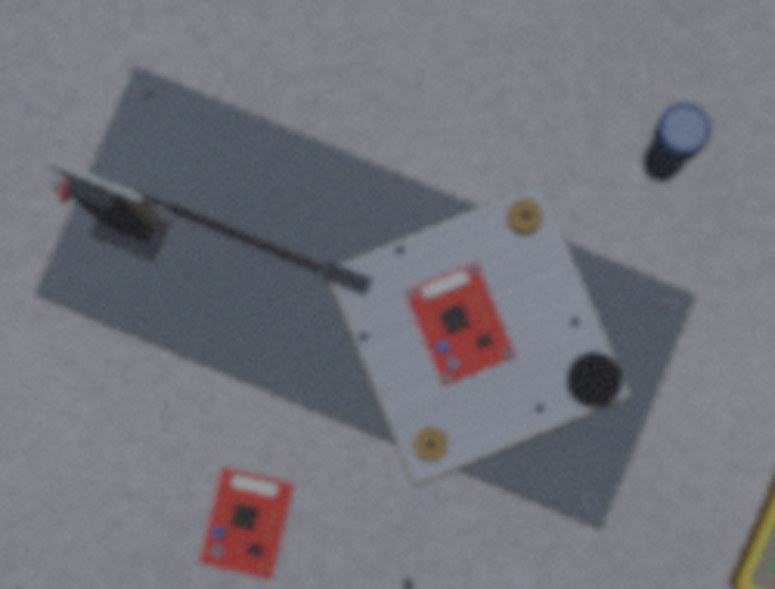

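View pics/scene0.png

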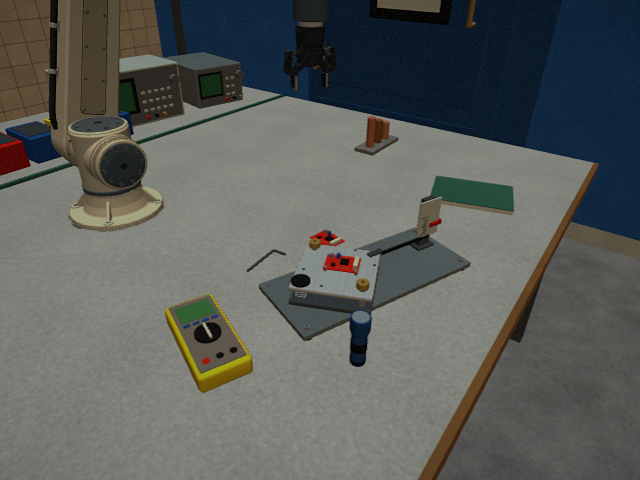

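```bash
cat > h.py <<'E'
import numpy as np,cv2
from workcell import *
from scipy.optimize import least_squares
def proj(f,P):
    P=np.atleast_2d(P); M=f["camera_from_world"]; c=P@M[:3,:3].T+M[:3,3]; s=c[:,:2]/c[:,2:]
    s=s*(1+f["k1"]*(s**2).sum(1,keepdims=True)); return s*[f["fx"],f["fy"]]+[f["cx"],f["cy"]]
def W(p,L):
    c,s=np.cos(p[2]),np.sin(p[2]); L=np.atleast_2d(L); return np.c_[p[0]+c*L[:,0]-s*L[:,1],p[1]+s*L[:,0]+c*L[:,1],L[:,2]]
def redc(f,box):
    x0,y0,x1,y1=box; im=f["img"][y0:y1,x0:x1].astype(float); w=np.clip(im[...,2]-np.maximum(im[...,0],im[...,1])-45,0,None)
    print("red px",(w>0).sum()); w=w.clip(0,60); ys,xs=np.mgrid[y0:y1,x0:x1]; return np.array([(w*xs).sum(),(w*ys).sum()])/w.sum()
E
python3 - <<'E'
from h import *
S=grab_frame("scene");T=grab_frame("top")
cs=lambda u:np.array(u)/3.3+[240-.35,180-.35]; ct=lambda u:np.array(u)/3.1+[180-.34,110-.34]
B=lambda x,y:[x/1e3,y/1e3,.018]
obs=[(S,[B(-85,-125),B(85,-125),B(85,285),[0,-.08,.065],[.078,0,.078],[-.078,0,.078],[-.011,.273,.133]],cs([(63,350),(214,518),(761,272),(200,332),(405,334),(247,201),(664,58)])),
 (T,[B(85,285),B(-85,285),B(-85,-125),B(85,-125),[0,-.08,.065],[.078,0,.078],[-.078,0,.078]],ct([(135,68),(38,294),(600,527),(694,296),(595,380),(525,216),(431,443)]))]
# params: pose + a common px shift for each camera
def res(p): return np.concatenate([(proj(f,W(p,np.array(L)))+p[3+2*i:5+2*i]-u).ravel() for i,(f,L,u) in enumerate(obs)]+[p[3:7]*.7])
r=least_squares(res,[.37,0,-.4,0,0,0,0],loss="soft_l1"); p=r.x
print(p,np.degrees(p[2])); print(np.round(res(p)[:-4].reshape(-1,2),1).tolist())
fs=redc(S,(425,212,445,230)); ft=redc(T,(194,164,206,178)); print(fs,ft)
for x in (-.011,-.005,0):
  q=least_squares(lambda q:(proj(S,W(p,[x,q[0],q[1]]))+p[3:5]-fs).ravel(),[.25,.08]).x; print("scene x",x,q)
q=least_squares(lambda q:np.r_[(proj(S,W(p,q))+p[3:5]-fs).ravel(),(proj(T,W(p,q))+p[5:7]-ft).ravel()],[0,.25,.08]);print("both",q.x,q.fun)
print("pad",W(p,[0,-.08,.065]),"tip px",proj(S,W(p,[0,.24,.055]))+p[3:5])
np.save("p.npy",p)
for f,n,b,o in ((S,"s2",(405,195,460,255),10),(T,"t2",(185,145,255,195),10)):
  cv2.imwrite(f"pics/{n}.png",cv2.resize(f["img"][b[1]:b[3],b[0]:b[2]],None,fx=o,fy=o,interpolation=cv2.INTER_CUBIC))
E
```

```text
[ 0.63701306  0.05113463 -0.36456788 -0.53509843  1.4005844   0.134923
 -0.29775788] -20.888200680432362
[[-0.9, -1.6], [-0.5, 0.3], [0.6, -0.0], [0.1, -0.6], [0.4, 0.9], [-0.1, 0.6], [0.4, -0.7], [-0.5, -0.8], [-1.7, 0.5], [0.8, 1.0], [0.9, -0.8], [-0.1, -0.1], [0.0, -0.2], [-0.1, 0.6]]
red px 57
red px 2
[435.19222733 222.10071041] [200.         172.16666667]
scene x -0.011 [0.26728629 0.07287432]
scene x -0.005 [0.26016931 0.07798999]
scene x 0 [0.2542385  0.08225304]
both [-0.01905189  0.2779506   0.06583826] [ 0.35322716 -0.06690141  0.14821334  0.29162113]
pad [[ 0.60848942 -0.02360761  0.065     ]] tip px [[428.5582746  234.92038675]]
```

View pics/s2.png

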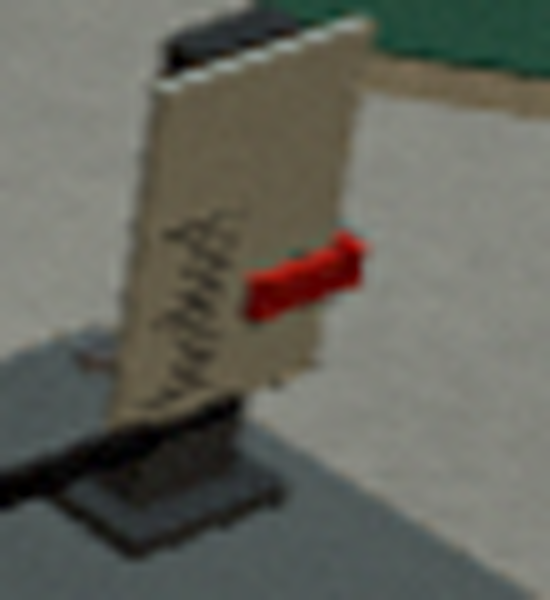

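>>> {"api": "apply_moves", "payload": {"moves": [[[0.61,-0.87,0,0,0],[0.61,-0.87,0,0,0],[0.61,-0.87,0,0,0],[0.61,-0.87,0,0,0],[0.61,-0.87,0,0,0],[0.61,-0.87,0,0,0],[0.61,-0.87,0,0,0],[0.61,-0.87,0,0,0],[0.61,-0.87,0,0,0],[0.61,-0.87,0,0,0]]], "force": 20}}

```text
time_s: 1.83
ee_pos: [0.4247, 0.2319, 0.4049]
tool_rot: [-180.0, -0.0, -26.0]
ft_force: [0.9, 1.1, -0.8]
width: -0.001
grasp_force: 0.0
```

>>> {"api": "apply_moves", "payload": {"moves": [[[0.61,-0.87,0,0,0],[0.61,-0.87,0,0,0],[0.61,-0.87,0,0,0],[0.61,-0.87,-0.3,0,0],[0.61,-0.87,-0.3,0,0],[0.61,-0.87,-0.3,0,0],[0.61,-0.87,-0.3,0,0],[0.61,-0.87,-0.3,0,0],[0.61,-0.83,-0.3,0,0],[0.61,-0.83,-0.3,0,0]]]}}

```text
time_s: 2.67
ee_pos: [0.6078, -0.0268, 0.3412]
tool_rot: [-180.0, -0.0, -26.0]
ft_force: [-0.2, -0.3, 0.2]
width: -0.003
grasp_force: 0.0
```

>>> {"api": "apply_moves", "payload": {"moves": [[[0,0,-0.5,0,0],[0,0,-0.5,0,0],[0,0,-0.5,0,0],[0,0,0,0,0],[0,0,0,0,0],[0,0,0,0,0]]]}}

```text
time_s: 3.17
ee_pos: [0.6074, -0.0252, 0.2978]
tool_rot: [-180.0, -0.1, -26.0]
ft_force: [-0.4, 0.1, 1.0]
width: 0.001
grasp_force: 0.0
```

>>> {"api": "apply_moves", "payload": {"moves": [[[0,-0.03,-0.35,0,0],[0,0,-0.35,0,0],[0,0,-0.35,0,0],[0,0,-0.35,0,0],[0,0,0,0,0],[0,0,0,0,0],[0,0,0,0,0]]]}}

```text
time_s: 3.75
ee_pos: [0.6073, -0.0262, 0.2549]
tool_rot: [180.0, -0.0, -26.0]
ft_force: [0.2, 0.8, 1.1]
width: -0.002
grasp_force: 0.0
```

```bash
python3 - <<'E'
from h import *
S=grab_frame("scene");T=grab_frame("top");p=np.load("p.npy");o=get_obs();print(o["ee_pos"],o["ft_force"])
tip=o["ee_pos"]-[0,0,.1734];print(proj(S,tip)+p[3:5],proj(T,tip)+p[5:7])
a=cv2.resize(S["img"][210:310,260:340],None,fx=5,fy=5,interpolation=cv2.INTER_CUBIC)
b=cv2.resize(T["img"][182:282,330:410],None,fx=5,fy=5,interpolation=cv2.INTER_CUBIC)
cv2.imwrite("pics/c1.png",np.hstack([a,b[:500]]))
E
```

```text
[ 0.60736936 -0.02615002  0.25533151] [-0.27856204  0.30961119  0.63577902]
[[298.95544433 272.45747223]] [[373.82120532 231.99229746]]
```

View pics/c1.png

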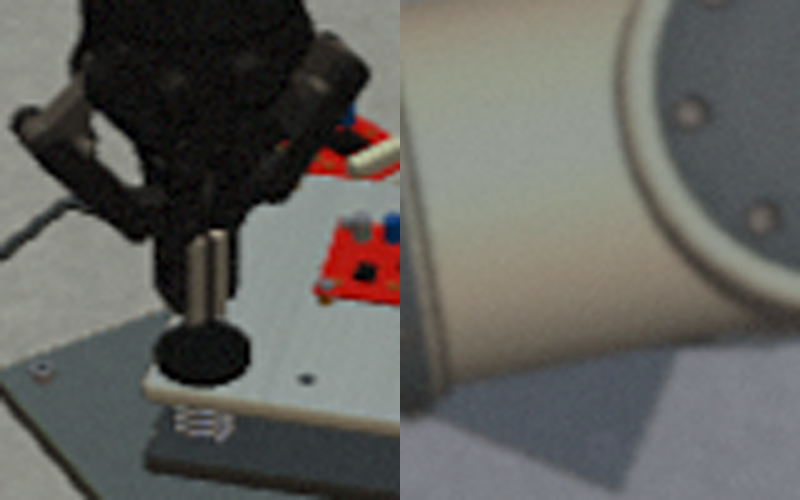

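>>> {"api": "apply_moves", "payload": {"moves": [[[0,0,-0.2,0,0],[0,0,-0.2,0,0],[0,0,0,0,0],[0,0,-0.05,0,0],[0,0,-0.05,0,0],[0,0,-0.03,0,0],[0,0,0,0,0],[0,0,0,0,0]]]}}

```text
time_s: 4.52
ee_pos: [0.6071, -0.0262, 0.2388]
tool_rot: [-180.0, -0.0, -26.0]
ft_force: [-0.0, 0.4, -0.1]
width: -0.001
grasp_force: 0.0
```

>>> {"api": "apply_moves", "payload": {"moves": [[[0,0,-0.05,0,0],[0,0,-0.05,0,0],[0,0,0,0,0],[0,0,0,0,0]]]}}

```text
time_s: 4.85
ee_pos: [0.6071, -0.0264, 0.2363]
tool_rot: [180.0, -0.0, -26.0]
ft_force: [-1.0, -1.2, 5.4]
width: 0.001
grasp_force: 2.4
```

```bash
cat > look.py <<'E'
import sys
from h import *
S=grab_frame("scene");p=np.load("p.npy");o=get_obs();print(o["time_s"],o["ee_pos"],o["ft_force"])
def tip(th): return W(p,[0,.24*np.cos(th)-.009*np.sin(th),.046+.24*np.sin(th)+.009*np.cos(th)])
for th in (0,.03,.06,.09,.105,.12): print(th,((proj(S,tip(th))+p[3:5])-[405,195])*10+5)
cv2.imwrite(sys.argv[1],cv2.resize(S["img"][195:255,405:460],None,fx=10,fy=10,interpolation=cv2.INTER_CUBIC))
E
python3 look.py pics/l1.png
```

```text
4.9 [ 0.60712795 -0.02643412  0.23628727] [-1.75491891 -2.17275256  4.84498285]
0 [[240.58274596 404.20386753]]
0.03 [[243.94713951 375.88483607]]
0.06 [[246.59278519 347.67391552]]
0.09 [[248.50911901 319.58996431]]
0.105 [[249.19050819 305.60162805]]
0.12 [[249.68563554 291.65232695]]
```

>>> {"api": "apply_moves", "payload": {"moves": [[[0,0,-0.04,0,0],[0,0,-0.04,0,0],[0,0,-0.04,0,0],[0,0,-0.04,0,0],[0,0,0,0,0],[0,0,0,0,0],[0,0,0,0,0]]]}}

```text
time_s: 5.48
ee_pos: [0.607, -0.0269, 0.2317]
tool_rot: [179.9, -0.0, -26.0]
ft_force: [-2.0, -4.1, 7.8]
width: 0.003
grasp_force: 3.6
```

```bash
python3 look.py pics/l2.png
```

```text
5.5333 [ 0.60697603 -0.02692951  0.23170486] [-2.62271391 -4.57604903  7.11621332]
0 [[240.58274596 404.20386753]]
0.03 [[243.94713951 375.88483607]]
0.06 [[246.59278519 347.67391552]]
0.09 [[248.50911901 319.58996431]]
0.105 [[249.19050819 305.60162805]]
0.12 [[249.68563554 291.65232695]]
```

View pics/l2.png

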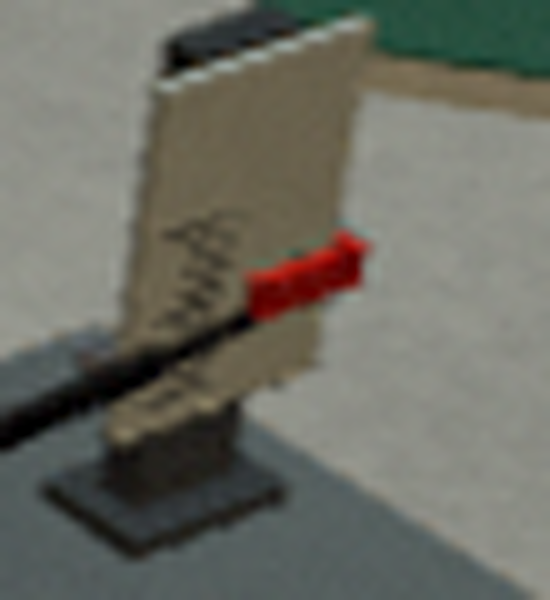

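>>> {"api": "apply_moves", "payload": {"moves": [[[0,0,0,0,0],[0,0,0,0,0],[0,0,0,0,0],[0,0,0,0,0],[0,0,0,0,0],[0,0,0,0,0],[0,0,0,0,0],[0,0,0,0,0],[0,0,0,0,0],[0,0,-0.015,0,0]]]}}

```text
time_s: 6.37
ee_pos: [0.6069, -0.027, 0.2313]
tool_rot: [179.9, -0.0, -26.0]
ft_force: [-4.2, -4.6, 7.7]
width: 0.0
grasp_force: 3.8
```

>>> {"api": "apply_moves", "payload": {"moves": [[[0,0,0,0,0],[0,0,0,0,0],[0,0,0,0,0],[0,0,0,0,0],[0,0,0,0,0],[0,0,0,0,0],[0,0,0,0,0],[0,0,0,0,0],[0,0,0,0,0],[0,0,0,0,0]]]}}

```text
time_s: 7.2
ee_pos: [0.607, -0.027, 0.2313]
tool_rot: [179.9, -0.0, -26.0]
ft_force: [-2.7, -4.2, 6.8]
width: -0.001
grasp_force: 3.7
```

```bash
python3 look.py pics/l3.png | head -1
```

```text
7.25 [ 0.60694967 -0.02697752  0.23128273] [-2.92113917 -4.11555604  6.8030928 ]
```

View pics/l3.png

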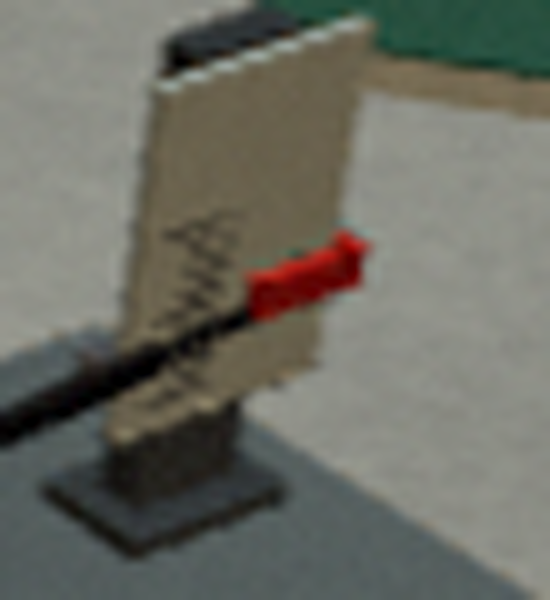

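>>> {"api": "apply_moves", "payload": {"moves": [[[0,0,-0.02,0,0],[0,0,0,0,0],[0,0,0,0,0],[0,0,0,0,0],[0,0,0,0,0],[0,0,0,0,0],[0,0,0,0,0],[0,0,0,0,0],[0,0,0,0,0],[0,0,0,0,0]]]}}

```text
time_s: 8.08
ee_pos: [0.6069, -0.027, 0.2307]
tool_rot: [179.9, -0.0, -26.0]
ft_force: [-2.7, -4.5, 8.0]
width: 0.001
grasp_force: 3.9
```

```bash
python3 look.py pics/l4.png | head -1; python3 - <<'E'
from h import *
S=grab_frame("scene");p=np.load("p.npy");g=S["img"].astype(float)
pm=masks_of("scene","pointer")[:1];print([m["rect"] for m in pm])
# theta: darkest ridge of arm in columns 418..427 (over the white scale / base)
def row(c,img): 
    v=img[205:250,c].mean(1); i=v.argmin(); w=np.clip(v[i-3:i+4].max()-15-v[i-3:i+4],0,None); return 205+i+(np.arange(-3,4)*w).sum()/w.sum()
def pred(c,th):
    ys=np.linspace(.12,.24,200); L=np.c_[0*ys,ys*np.cos(th)-.009*np.sin(th),.046+ys*np.sin(th)+.009*np.cos(th)]
    q=proj(S,W(p,L))+p[3:5]; return np.interp(c,q[:,0],q[:,1])
rest=cv2.imread("pics/scene0.png").astype(float)
for im in (rest,g):
  est=[]
  for c in range(406,428):
    r=row(c,im); th=np.linspace(-.02,.15,171); est.append(th[np.abs([pred(c,t)-r for t in th]).argmin()])
  print(np.round(est,3),np.median(est))
# flag model: red-mask compared with rectangle front face, by x
red=np.clip(g[...,2]-np.maximum(g[...,0],g[...,1]),0,None)[212:232,424:446]; print(red.astype(int))
E
```

```text
8.1333 [ 0.60693039 -0.02702307  0.23073956] [-2.6392358  -4.39343733  8.04190077]
[[364.1, 229.8, 59.4, 22.9]]
[ 0.004  0.005  0.003 -0.001 -0.007 -0.004 -0.001  0.002  0.001 -0.009
 -0.004 -0.005 -0.014 -0.011 -0.008 -0.012 -0.016 -0.013 -0.014 -0.014
 -0.011 -0.013] -0.007500000000000003
[ 0.104  0.103  0.104  0.102  0.104  0.103  0.103  0.105  0.105  0.099
  0.101  0.102  0.103  0.103  0.102  0.1    0.105  0.104  0.107 -0.019
  0.103  0.102] 0.10299999999999997
[[  9   9   8   7   8   8   7   7   8   7   6   8   8   7   8   4   0   0
    0   0   0   0]
 [  9   8   9   8   7   9   7   9   7   6   6   7  10   9   6   4   0   0
    0   0   0   0]
 [  7   9   9   8   7   9   9   8   6   5   8   8  10   9   7   2   0   0
    0   0   0   0]
 [  8   6   7   7   5   9   7   8   8   6   8   8   8   8   8   0   0   0
    0   0   0   0]
 [  7   5   5   6   8   7   7   8   9   6   9   5   6   8   6   0   0   0
    0   0   0   0]
 [  4   5   8   7   9   7   8   7   7   9   9   7   9   6   2   0   0   0
    0   0   0   0]
 [  5   6   5   7   9   8   8   7   6   9   7   6   5   0  58  98  31   
[... 530 characters left out ...]
1  90  97  60  19   1   1   0
    0   0   0   0]
 [  4   5   7   8   2   0  69  91  99  92  67  43  14   4   0   0   0   0
    0   0   0   0]
 [  6   7   3   0   0   9  74  91  70  24   9  10   4   0   0   0   0   0
    0   0   0   0]
 [  4   3   2   3   1   6  12  12  13   6   6   7   6   1   0   0   0   0
    0   0   0   0]
 [  0   2   4   6   8   6   6   7   6  10   9   8   6   0   0   0   0   0
    0   0   0   0]
 [  7   7   6  10   7   7   5   8   7   8   6   8   6   0   0   0   0   0
    0   0   0   0]
 [  4   6   5   7   8   7   9   8   6   9   5   9   3   0   0   0   0   0
    0   0   0   0]
 [  6   7   7   7   8   7   8   9  10   7   8   4   4   0   0   0   0   0
    0   0   0   0]]
```

>>> {"api": "apply_moves", "payload": {"moves": [[[0,0,0.025,0,0],[0,0,0.025,0,0],[0,0,0,0,0],[0,0,0,0,0],[0,0,0,0,0],[0,0,0,0,0],[0,0,0,0,0],[0,0,0,0,0],[0,0,0,0,0],[0,0,0,0,0]]]}}

```text
time_s: 9.07
ee_pos: [0.607, -0.0269, 0.2321]
tool_rot: [179.9, -0.0, -26.0]
ft_force: [-2.8, -3.9, 6.6]
width: 0.003
grasp_force: 3.5
```

>>> {"api": "apply_moves", "payload": {"moves": [[[0,0,0,0,0],[0,0,0,0,0],[0,0,0.02,0,0],[0,0,0.02,0,0],[0,0,0.02,0,0],[0,0,0.02,0,0],[0,0,0.02,0,0],[0,0,0.02,0,0],[0,0,0.02,0,0],[0,0,0.02,0,0]]]}}

```text
time_s: 9.9
ee_pos: [0.6071, -0.0264, 0.2366]
tool_rot: [180.0, -0.0, -26.0]
ft_force: [-1.6, -1.5, 4.7]
width: 0.003
grasp_force: 2.4
```

>>> {"api": "apply_moves", "payload": {"moves": [[[0,0,0.02,0,0],[0,0,0.02,0,0],[0,0,0.02,0,0],[0,0,0.02,0,0],[0,0,0.02,0,0],[0,0,0.02,0,0],[0,0,0.03,0,0],[0,0,0.03,0,0],[0,0,0.04,0,0],[0,0,0.05,0,0]]]}}

```text
time_s: 10.73
ee_pos: [0.607, -0.0261, 0.2442]
tool_rot: [180.0, 0.0, -26.0]
ft_force: [0.1, 0.3, -0.4]
width: -0.003
grasp_force: 0.0
```

>>> {"api": "apply_moves", "payload": {"moves": [[[0,0,0.2,0,0],[0,0,0.4,0,0],[0,0,0.5,0,0],[0,0,0.6,0,0],[0,0,0.6,0,0],[0,0,0.6,0,0],[0,0,0.4,0,0],[0,0,0.2,0,0],[0,0,0,0,0],[0,0,0,0,0]]]}}

```text
time_s: 11.57
ee_pos: [0.6069, -0.0261, 0.3491]
tool_rot: [-180.0, 0.0, -26.0]
ft_force: [0.1, -0.7, -0.3]
width: -0.001
grasp_force: 0.0
```

```bash
python3 look.py pics/l5.png | head -1;  python3 - <<'E'
import cv2
from workcell import *
a=grab_frame("scene")["img"][180:360,240:480]; cv2.imwrite("pics/e1.png",cv2.resize(a,None,fx=3.3,fy=3.3,interpolation=cv2.INTER_CUBIC))
E
```

```text
11.6167 [ 0.60683003 -0.02610376  0.34838105] [-0.40536134  0.54753985 -0.6015945 ]
```

View pics/e1.png

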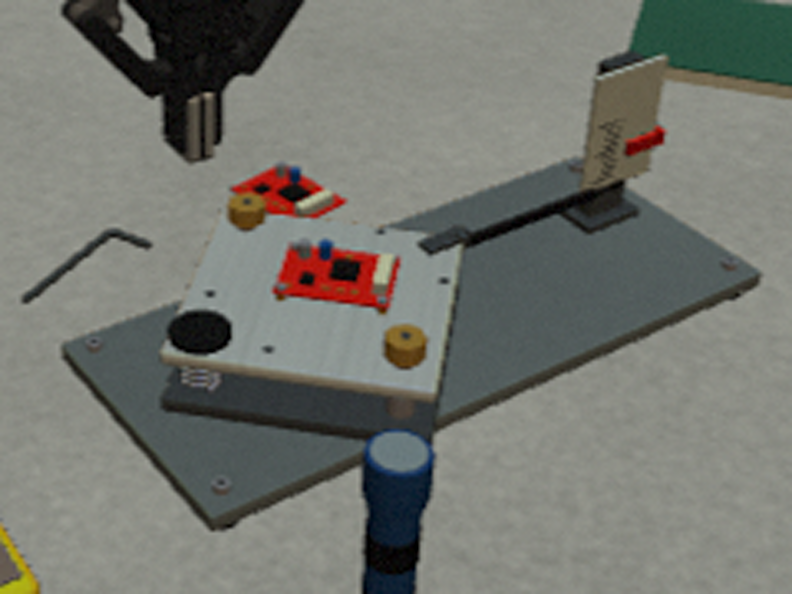

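The last picture shows the platform back at rest: pad at (200, 332), pointer tip at about (620, 185), and the flag at (645, 142). These match the first picture, and the hand is clear of the fixture.

```bash
python3 -c "
from workcell import *
print(close_job())"
```

```text
the job is handed in; nothing more can be done
None
```

I pressed the thumb pad until the camera showed the pointer tip level with the flag, held it there for over a second, and eased it back to rest. The hand is clear and nothing in the final picture has moved. I handed the job in at about 12 s; it returned no verdict, and the flag height was judged by eye to within a few millimetres.

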